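Click the bangle post onto its foot

TASK

Put the bangle stand together: slide the loose white post over the steel stub of its round foot, press it down and turn it by feel until its notch drops over the hidden lug and it goes fully home, with the spring button popped out through the hole in the post. Leave the post standing upright on its own, let go of it, and do not disturb the other things on the bench.

Things in the scene. Friction and masses are not known exactly. Their poses are not given: they have to be found in the camera images.
- post_mid (a point): The loose bangle post: a white glazed round tube, 130 mm tall, 36 mm outside diameter, about 0.22 kg, standing upright on its open end; the upper 60 mm are solid, with a slightly domed closed top. This point is on its axis half-way up, 65 mm above its foot; z points up to the dome. It may be gripped at any turn about its axis, above the hole (85 to 110 mm above the foot is good).
- post_hole (a point): The hole through the post's 4 mm wall on its +x side: 12 mm wide, 12 mm high. This point is the hole's centre in the wall, 16 mm from the post's axis and 30 mm above its foot; axes as the post's.
- post_foot (a point): Centre of the post's open foot; axes as the post's. The bore is 28 mm in diameter and 70 mm deep from here. The lowest 12 mm flare out like a bell, to 35 mm inside and 41 mm outside. The flare has a notch about 10.4 mm wide and 12 mm high on the -x side, directly opposite the hole.
- base: The foot of the bangle stand, fixed to the bench: a white glazed disc 120 mm in diameter, 16 mm thick; origin at the centre of its underside, z up. The steel stub in its middle was screwed in by hand: its button points roughly along this +x axis, but up to 0.6 rad (34 degrees) to either side, and that turn is not measured. The stub does not turn in use.
- stub_tip (a point): Centre of the tapered tip (16 mm across) of the 25 mm thick steel stub, 78 mm above the bench; axes as the disc's, not the stub's. On the stub's side a round-nosed spring button 9 mm thick stands out 6 mm, its centre 46 mm above the bench. A post pushed down meets it 30 mm before home and must be pressed, with some 5 to 10 N, to wedge it in.
- socket (a point): Centre of the disc's top face, inside the socket ring (52 mm inside, 62 mm outside, 12 mm high) that takes the post's foot. Hidden in it a round-topped lug 7.5 mm wide, 12 mm high sticks out from the stub, directly opposite the button. Unless turned right within about 5 degrees the post rests on it, 12 mm short of home; else a push of some 10 to 18 N sends the foot down to this face and the button pops through the hole.
- button (a joint): The spring button on the stub: 0 m when it is fully out, growing to about 0.0045 m when the post's wall holds it pressed in (at most 0.007 m); spring about 8 N out, 14 N pressed in.
- comb_mid (a point): Bamboo comb lying on the bench, 150 x 36 x 6 mm, leave it alone; the point is at its centre.
- pinbox_mid (a point): Blue plastic hairpin box, 70 x 110 x 36 mm, leave it alone; the point is at its centre.
- jar_mid (a point): Narrow closed aluminium jar, 43 mm in diameter, 94 mm tall, leave it alone; the point is at its centre.
- bangle_a_mid (a point): Brass bangle lying flat, 72 mm across, 10 mm high, leave it alone; the point is at its centre.
- bangle_b_mid (a point): Dark wooden bangle lying flat, 76 mm across, 8 mm high, leave it alone; the point is at its centre.
- brush_mid (a point): Wooden brush lying on the bench, 170 mm long, leave it alone; the point is on it near its middle.
- dish_mid (a point): Small white dish, 90 mm across, 22 mm high, leave it alone; the point is at its centre.
Not all that is in view belongs to the job. What is shaped like the part that bears post_mid but orange is not meant.

How it is judged:
At the end, for the whole second after the job is handed in: The post stands at rest and released on the stub of its foot, upright within 0.06 rad, centred within 6 mm and fully home (its centre 78 to 84 mm above the underside of the foot), and the spring button is out through the hole (less than 2 mm pressed in) (z of post_mid in the frame of base between 0.078 and 0.084 m and horizontal distance between post_mid and base below 0.006 m and angle between post_mid's own z axis and vertical below 0.06 rad and value of joint button below 0.002 m and linear speed of post below 0.02 m/s); the robot touches nothing.
It fails at once if a bystander (comb, hairpin box, jar, bangle, brush or dish) was pushed more than 25 mm (distance of any of comb_mid, pinbox_mid, jar_mid, bangle_a_mid, bangle_b_mid, brush_mid, dish_mid from where it was at the start of the episode above 0.025 m).
It also fails if it takes over 64 s, if anything falls off the work surface, if the arm or the gripper's body presses on something with over 40 N, if the wrist force passes 120 N, or if a joint passes its speed limit or range.

ROBOT

A 7-joint arm with a two-finger parallel gripper is mounted at the origin on the work surface. World frame = base frame: x ahead of the robot, y to its left, z up, the work surface at z = 0. Lengths are in m, angles in rad, forces in N, time in s.
With the tool pointing down it reaches from about 0.4 to 0.85 m from the base axis. Payload 10.4 kg.
Tool frame: the origin (TCP) lies at the centre of the arm's flange, where the gripper is bolted on; the fingertips stand 173 mm ahead of it and the grasp point (between the pads) lies 155 mm ahead of it; z points along the fingers, y is the line along which they close (so a half turn about z gives the same grasp; the last joint's range is limited). The gripper opens to 85 mm and grips with 20 to 120 N. Pads are 22 mm wide; open, the fingers measure 114 mm over their backs; the gripper's body (76 mm by 85 mm) begins 54 mm behind the grasp point. The pads swing forward as they close: fully open they stand 13 mm farther back than shut.
Start: joints at [1.295, 0.332, -0.065, 1.46, 0.022, 1.35, -0.088], TCP at [0.156, -0.605, 0.405] pointing down, gripper open.
Joint ranges: [-2.6, 2.6], [-0.5, 2.12], [-1.47, 1.34], [0.16, 2.42], [-1.27, 4.41], [0.06, 2.06], [-2.6, 2.6]. Speed limits (rad/s): [2.22, 2.22, 2.79, 2.79, 3.14, 3.14, 3.14].

INTERFACE

Orientations are given as a unit quaternion [x, y, z, w].
In Python, from workcell import manip, viewer, finder gives the robot as it stands.
- The arm moves only by the tool arm_command, never from a script. Its argument "plan" is a list of rows, each an object with "dp": the shift along the tool's x, y, z in mm, a list of three; "spin": the turn about the tool's z in rad. A call has 1 to 5 rows; each row shifts and turns the commanded pose from where the row before left it, along the tool's axes as they then stand; what a row does not reach is not made up. A row lasts 1/10 s, in which the tool goes at most 50 mm and 8.59 degrees, less where a joint would pass 70% of its speed; a pose out of reach is approached as far as the arm can. A call is refused whole if a number of a shift passes 50 or a number of a turn 0.15, either way. A call with a gripper value outside its range is refused whole. "grip" is the closure, from -1 (fully open) to 1 (shut), set as the call begins (left out, the last holds). The fingers move at their own pace and stop on an object; "newtons" is the grip in N (left out, the last holds). Time passes only in rows, so rows that do not move let the fingers close. It gives the time, the measured TCP pose, the force, the opening and the grip force at its end, in the units of the state.
- manip.get_obs(): the state, without advancing time (a new reading comes with each control period).
- viewer.camera(name): name is "side" or "top"; returns the picture (384x512x3 uint8, blue, green, red); there is no depth.
- viewer.camera_params(name): a dict with "vertical_fov" (degrees; the focal length in pixels is half the picture's height over the tangent of half this angle, whatever the lens; pixels are square), "cx", "cy" (the principal point, pixels), "R" (3x3) and "t" (3): a world point X has camera coordinates R X + t. Camera axes: x right, y down, z forward; pixel columns grow to the right and rows downward; lengths in m; the calibration is good to about 2 mm. A picture is of the moment at which its call begins. camera_params takes no time and is no camera call.
- manip.hand_in(): hands the job in; it is judged then, once.
Trained networks look in the newest picture that a camera, given by its name, has taken for a name from the list of things; names that differ only in an ending like _2 or _b are one class to them, and where a whole thing is asked for, a point or a joint stands for the part that bears it (a point fixed in the world has none). Each returns a list of dicts, best first, with "score" (0 to 1); they miss things now and then, are a little off and sometimes report something else, mostly with a low value. They report only what shows in the picture. A call takes as long as a camera call. They do not tell look-alikes from the thing itself.
- finder.find_in(camera, thing): "position" ([x, y, z] in m, in world coordinates, good to about 4 mm: the middle of the surface that is visible of it).
The state is a dict: "clock": time; "joint_pos": joint angles; "joint_velocities": joint speeds; "tau": joint torques, N m; "position": TCP position; "ee_rot": TCP orientation; "ft_force": force on the tool from outside, world axes, zero at the start; "torque": the same for the moment, N m; "grip_width": opening from 0.0 (shut) to 1.0 (fully open); "grasp_force": force on a finger pad.
Only numpy, scipy, OpenCV 4.12 (cv2) and the standard library are available. Lean on these libraries where they do the work, as an engineer would, in place of code of your own. Each camera call takes 0.05 s, during which the arm holds its last target. There are 200 camera calls.

## Working session

There is one attempt and no reset: what is moved stays moved. The work goes in short steps, Python scripts to look and compute and a tool call to move; the robot and the scene stay as the last step left them, time stands still between calls to the robot, and variables do not carry over. Pictures are saved under pics/ and viewed, at most 10 in all, crops included, and the job is handed in when it is done.

Besides the shell and the picture viewer there is one more tool, called as name(argument=value, ...), one argument or row to a line, values as JSON. arm_command: Moves the arm, as the interface text tells. Its arguments: {"type":"object","properties":{"plan":{"type":"array","items":{"type":"object","properties":{"dp":{"type":"array","items":{"type":"number"}},"spin":{"type":"number"}}}},"grip":{"type":"number"},"newtons":{"type":"number"}},"required":["plan"]}

```bash
mkdir -p pics; python3 - <<'E'
from workcell import manip, viewer, finder
import cv2, numpy as np
for n in ("side","top"):
    cv2.imwrite(f"pics/{n}0.png",viewer.camera(n))
    p=viewer.camera_params(n); print(n,{k:np.round(v,4).tolist() for k,v in p.items() if k!='name'})
for th in ("post_mid","stub_tip","base","post_hole","socket"):
    for n in ("side","top"):
        print(th,n,[(np.round(d["position"],3).tolist(),round(d["score"],2)) for d in finder.find_in(n,th)[:3]])
o=manip.get_obs(); print({k:np.round(v,3).tolist() for k,v in o.items()})
E
```

```text
side {'vertical_fov': 49.3746, 'cx': 250.9794, 'cy': 184.5175, 'R': [[0.9832, -0.1826, -0.0014], [-0.1109, -0.5911, -0.7989], [0.145, 0.7857, -0.6014]], 't': [-0.5795, 0.116, 1.1029]}
top {'vertical_fov': 43.3378, 'cx': 261.3482, 'cy': 180.4368, 'R': [[-0.0514, -0.9987, 0.0049], [-0.9787, 0.0494, -0.1991], [0.1986, -0.015, -0.98]], 't': [0.0194, 0.5973, 1.1877]}
post_mid side [([0.482, -0.178, 0.074], 0.93), ([0.57, -0.197, 0.077], 0.83), ([0.401, -0.19, 0.077], 0.61)]
post_mid top [([0.48, -0.157, 0.124], 0.74), ([0.566, -0.178, 0.121], 0.68), ([0.4, -0.169, 0.125], 0.52)]
stub_tip side [([0.524, 0.248, 0.015], 0.78)]
stub_tip top [([0.521, 0.26, 0.02], 0.84)]
base side [([0.523, 0.256, 0.014], 0.77)]
base top [([0.524, 0.262, 0.017], 0.84)]
post_hole side [([0.405, -0.19, 0.077], 0.94), ([0.572, -0.198, 0.08], 0.87), ([0.484, -0.175, 0.077], 0.84)]
post_hole top [([0.48, -0.157, 0.124], 0.8), ([0.408, -0.169, 0.123], 0.69), ([0.574, -0.181, 0.117], 0.63)]
socket side []
socket top [([0.524, 0.264, 0.015], 0.78)]
{'clock': 0.6, 'joint_pos': [1.295, 0.332, -0.065, 1.46, 0.022, 1.35, -0.088], 'joint_velocities': [0.0, -0.001, -0.0, -0.001, -0.001, 0.001, 0.0], 'tau': [0.0, -62.495, 0.049, -39.169, 0.016, 0.002, -0.0], 'position': [0.156, -0.605, 0.405], 'ee_rot': [0.992, 0.126, 0.0, 0.0], 'ft_force': [0.172, 0.555, 0.634], 'torque': [-0.001, -0.01, -0.006], 'grasp_force': 0.0, 'grip_width': 1.002}
```

View pics/side0.png

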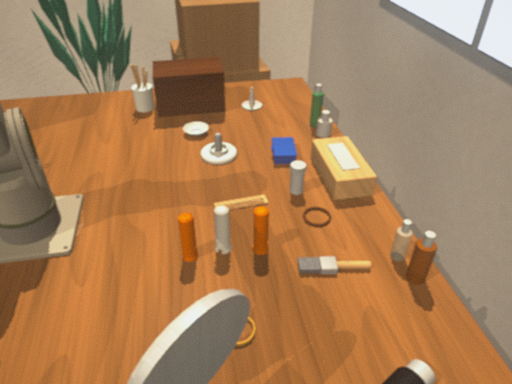

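View pics/top0.png

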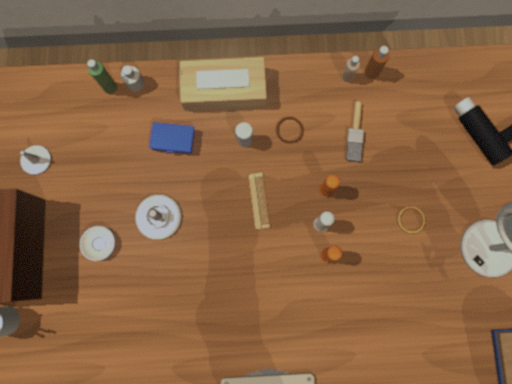

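The white post is at side (222,230) and top (324,221), between two orange look-alikes. The foot is at side (218,152) and top (158,216). I'll crop in to see the hole and the button.

```bash
python3 - <<'E'
import cv2, numpy as np
s=cv2.imread("pics/side0.png");t=cv2.imread("pics/top0.png")
def c(im,x,y,w=25,k=12,): return cv2.resize(im[y-w:y+w,x-w:x+w],None,fx=300/(2*w),fy=300/(2*w),interpolation=cv2.INTER_CUBIC)
g=np.vstack([np.hstack([c(s,222,230,30),c(s,218,148)]),np.hstack([c(t,324,221),c(t,158,216)])])
cv2.imwrite("pics/crop0.png",g)
E
cat > h.py <<'E'
from workcell import manip, viewer, finder
import cv2, numpy as np
from scipy.optimize import least_squares
P={n:viewer.camera_params(n) for n in("side","top")}
def proj(n,X):
    p=P[n];c=np.array(p["R"])@np.asarray(X,float)+np.array(p["t"]);f=192/np.tan(np.radians(p["vertical_fov"])/2)
    return np.array([f*c[0]/c[2]+p["cx"],f*c[1]/c[2]+p["cy"]])
def atz(n,uv,z):
    p=P[n];f=192/np.tan(np.radians(p["vertical_fov"])/2);R=np.array(p["R"]);t=np.array(p["t"])
    d=R.T@np.array([(uv[0]-p["cx"])/f,(uv[1]-p["cy"])/f,1]);C=-R.T@t
    return C+d*(z-C[2])/d[2]
E
python3 -c "
from h import *
for n in P: print(n,-np.array(P[n]['R']).T@np.array(P[n]['t']))
for X in ([.482,-.165,.13],[.482,-.165,0],[.524,.262,.078],[.524,.262,.016]): print(X,proj('side',X),proj('top',X))"
```

```text
side [ 0.42266164 -0.90370003  0.75517133]
top [0.34969042 0.00771691 1.2827487 ]
[0.482, -0.165, 0.13] [218.22967028 208.85772295] [328.09758103 218.58865184]
[0.482, -0.165, 0] [220.75516955 248.61995766] [321.24504636 224.53490057]
[0.524, 0.262, 0.078] [215.93419303 134.78611059] [154.11500704 213.07210348]
[0.524, 0.262, 0.016] [216.91015162 151.18046802] [159.12086415 216.20215061]
```

View pics/crop0.png

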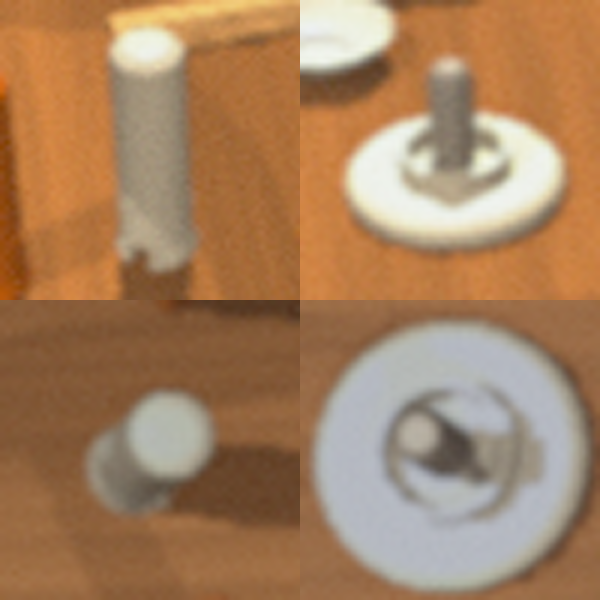

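The notch faces the side camera, slightly left of centre, at about -115° world, which puts the hole near 65°. A dark nub at the stub's foot in the top crop (488,473) may be the lug, near -119°. I'll average some frames to sharpen this and triangulate the axes.

```bash
python3 - <<'E'
from h import *
A={n:np.mean([viewer.camera(n).astype(float) for _ in range(10)],0) for n in P}
def c(n,x,y,w): 
    im=cv2.resize(A[n][y-w:y+w,x-w:x+w].astype(np.float32),None,fx=300/(2*w),fy=300/(2*w),interpolation=cv2.INTER_CUBIC)
    return np.clip(im*1.05,0,255).astype(np.uint8)
g=np.vstack([np.hstack([c("side",222,246,12),c("side",218,146,15)]),np.hstack([c("top",324,221,15),c("top",158,216,15)])])
cv2.imwrite("pics/crop1.png",g)
print("post top",atz("side",(221.4,210),.13),atz("top",(327.3,218.7),.13))
print("disc",atz("top",(158,216.8),.014),"tip",atz("side",(218.3,133.5),.078),atz("top",(152.7,213.5),.078))
# angle rays
b=np.array([.523,.262])
for a in range(0,360,30):
    d=np.array([np.cos(np.radians(a)),np.sin(np.radians(a))])*.018
    print(a,(proj("top",[*(b+d),.024])-[143,201])*10,"btn",(proj("top",[*(b+d),.046])-[143,201])*10)
E
```

```text
post top [ 0.48868498 -0.17038182  0.13      ] [ 0.48182988 -0.16306795  0.13      ]
disc [0.52283951 0.26536418 0.014     ] tip [0.53243867 0.26873183 0.078     ] [0.52309929 0.26554606 0.078     ]
0 [154.42651352  83.78494324] btn [137.0415747   71.80735801]
30 [120.12242399  94.62283574] btn [102.13512875  82.82694113]
60 [ 95.112165   120.81963223] btn [ 76.67111945 109.46435718]
90 [ 86.10299638 155.42621102] btn [ 67.47853377 144.65484524]
120 [ 95.5734922  189.19752894] btn [ 77.08732938 178.99786874]
150 [121.0450342  213.04178151] btn [102.98393357 203.24696069]
180 [155.6866873 220.4991643] btn [138.22336751 210.83139129]
210 [190.1511987  209.54381026] btn [173.2959411  199.69029147]
240 [215.14491308 183.15447352] btn [198.74297002 172.85368486]
270 [223.97711656 148.47281564] btn [207.75244913 137.58552256]
300 [214.34619924 114.81895794] btn [197.97752629 103.36401436]
330 [188.89120053  91.16724599] btn [172.09790106  79.31411336]
```

View pics/crop1.png

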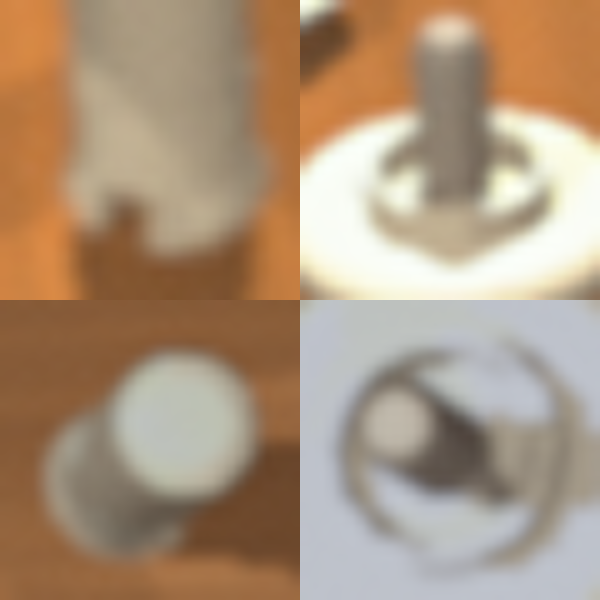

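Hole ≈ 62° and lug ≈ 229°, so the button is at about 49°. The post axis is near (0.484,-0.164) and the stub near (0.525,0.265). I'll line the fingers up with world y and move over.

arm_command(
  plan=[
    {"dp": [0,0,0],"spin": 0.125},
    {"dp": [0,0,0],"spin": 0.128},
    {"dp": [28,-37,0]},
    {"dp": [28,-37,0]},
    {"dp": [28,-37,0]},
  ],
  grip=-1,
)

```text
invalid input at $.plan[2]: expected keys dp, spin
```

arm_command(
  plan=[
    {"dp": [28,-37,0]},
    {"dp": [28,-37,0]},
    {"dp": [28,-37,0]},
    {"dp": [28,-37,0]},
    {"dp": [28,-37,0]},
  ],
)

```text
invalid input at $.plan[0]: expected keys dp, spin
```

arm_command(
  plan=[
    {"dp": [28,-37,0]},
    {"dp": [28,-37,0]},
    {"dp": [28,-37,0]},
    {"dp": [0,0,0]},
    {"dp": [0,0,0]},
  ],
)

```text
invalid input at $.plan[0]: expected keys dp, spin
```

arm_command(
  plan=[
    {"dp": [0,0,0],"spin": 0.125},
    {"dp": [0,0,0],"spin": 0.128},
    {"dp": [28,-37,0],"spin": 0},
    {"dp": [28,-37,0],"spin": 0},
    {"dp": [28,-37,0],"spin": 0},
  ],
  grip=-1,
)

```text
clock: 2.1
position: [0.2411, -0.4928, 0.4047]
ee_rot: [1.0, -0.0, 0.0, 0.0]
ft_force: [0.5, -0.0, 0.5]
grip_width: 1.003
grasp_force: 0.0
```

arm_command(
  plan=[
    {"dp": [28,-37,0],"spin": 0},
    {"dp": [28,-37,0],"spin": 0},
    {"dp": [28,-37,0],"spin": 0},
    {"dp": [28,-37,0],"spin": 0},
    {"dp": [28,-37,0],"spin": 0},
  ],
)

```text
clock: 2.6
position: [0.3812, -0.3075, 0.4051]
ee_rot: [1.0, -0.0, 0.0, 0.0]
ft_force: [1.0, -0.8, 0.5]
grip_width: 0.998
grasp_force: 0.0
```

arm_command(
  plan=[
    {"dp": [28,-37,0],"spin": 0},
    {"dp": [28,-37,0],"spin": 0},
    {"dp": [28,-37,0],"spin": 0},
    {"dp": [0,0,0],"spin": 0},
    {"dp": [0,0,0],"spin": 0},
  ],
)

```text
clock: 3.1
position: [0.4649, -0.1974, 0.4048]
ee_rot: [1.0, 0.001, 0.0, 0.0]
ft_force: [-1.1, -0.6, -0.9]
grip_width: 1.002
grasp_force: 0.0
```

arm_command(
  plan=[
    {"dp": [19,-33,0],"spin": 0},
    {"dp": [0,0,35],"spin": 0},
    {"dp": [0,0,35],"spin": 0},
    {"dp": [0,0,15],"spin": 0},
    {"dp": [0,0,0],"spin": 0},
  ],
)

```text
clock: 3.6
position: [0.482, -0.1666, 0.3175]
ee_rot: [1.0, -0.001, -0.002, -0.0]
ft_force: [-1.1, 0.7, -0.7]
grip_width: 0.998
grasp_force: 0.0
```

```bash
python3 - <<'E'
from h import *
o=[]
for n,(x,y) in {"side":(222,225),"top":(324,215)}.items():
    im=np.mean([viewer.camera(n).astype(float) for _ in range(4)],0).astype(np.float32)
    o.append(cv2.resize(im[y-32:y+32,x-32:x+32],(400,400),interpolation=cv2.INTER_CUBIC))
cv2.imwrite("pics/g1.png",np.clip(np.hstack(o),0,255).astype(np.uint8)); print(manip.get_obs()["position"])
E
```

```text
[ 0.48361151 -0.16535967  0.32052905]
```

View pics/g1.png

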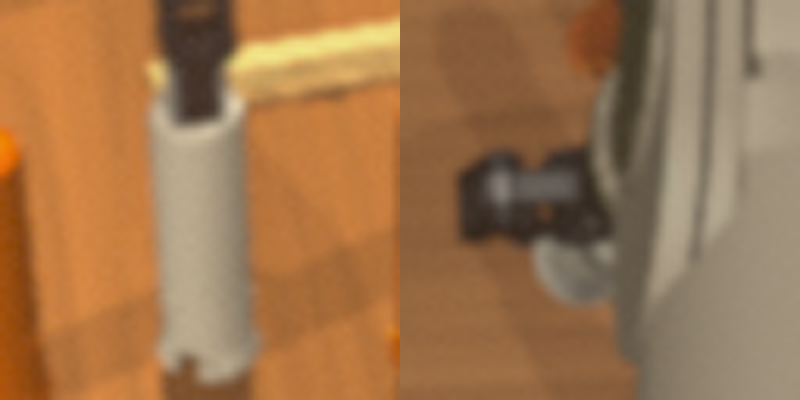

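In the side view the finger (200,100) is in line with the post axis (198). I'll descend and grip.

arm_command(
  plan=[
    {"dp": [0,0,25],"spin": 0},
    {"dp": [0,0,25],"spin": 0},
    {"dp": [0,0,18],"spin": 0},
    {"dp": [0,0,0],"spin": 0},
    {"dp": [0,0,0],"spin": 0},
  ],
)

```text
clock: 4.5
position: [0.4837, -0.1653, 0.2524]
ee_rot: [1.0, -0.0, 0.0, 0.0]
ft_force: [0.2, 0.9, 0.4]
grip_width: 1.002
grasp_force: 0.0
```

arm_command(
  plan=[
    {"dp": [0,0,0],"spin": 0},
    {"dp": [0,0,0],"spin": 0},
    {"dp": [0,0,0],"spin": 0},
    {"dp": [0,0,0],"spin": 0},
    {"dp": [0,0,0],"spin": 0},
  ],
  grip=1,
  newtons=70,
)

```text
clock: 5.0
position: [0.4838, -0.1651, 0.2524]
ee_rot: [1.0, -0.0, 0.001, 0.0]
ft_force: [-0.3, 1.6, 5.9]
grip_width: 0.405
grasp_force: 69.0
```

arm_command(
  plan=[
    {"dp": [0,0,0],"spin": 0},
    {"dp": [0,0,0],"spin": 0},
    {"dp": [0,0,0],"spin": 0},
    {"dp": [0,0,0],"spin": 0},
    {"dp": [0,0,-10],"spin": 0},
  ],
)

```text
clock: 5.5
position: [0.4829, -0.1651, 0.261]
ee_rot: [1.0, -0.0, -0.001, -0.0]
ft_force: [-0.2, 0.1, -2.5]
grip_width: 0.405
grasp_force: 69.7
```

arm_command(
  plan=[
    {"dp": [0,0,-35],"spin": 0},
    {"dp": [0,0,-35],"spin": 0},
    {"dp": [0,0,-35],"spin": 0},
    {"dp": [4,-39,0],"spin": 0},
    {"dp": [4,-39,0],"spin": 0},
  ],
)

```text
clock: 6.0
position: [0.4914, -0.0871, 0.3682]
ee_rot: [1.0, -0.002, 0.001, 0.0]
ft_force: [1.1, 1.4, -3.0]
grip_width: 0.406
grasp_force: 70.2
```

arm_command(
  plan=[
    {"dp": [4,-39,0],"spin": 0},
    {"dp": [4,-39,0],"spin": 0},
    {"dp": [4,-39,0],"spin": 0},
    {"dp": [4,-39,0],"spin": 0},
    {"dp": [4,-39,0],"spin": 0},
  ],
)

```text
clock: 6.5
position: [0.5112, 0.1092, 0.367]
ee_rot: [1.0, -0.0, -0.0, 0.0]
ft_force: [0.5, -0.0, -2.6]
grip_width: 0.407
grasp_force: 70.2
```

arm_command(
  plan=[
    {"dp": [4,-39,0],"spin": 0},
    {"dp": [4,-39,0],"spin": 0},
    {"dp": [4,-39,0],"spin": 0},
    {"dp": [1,-39,0],"spin": 0},
    {"dp": [0,0,0],"spin": 0},
  ],
)

```text
clock: 7.0
position: [0.5225, 0.2694, 0.3669]
ee_rot: [1.0, 0.004, -0.001, -0.002]
ft_force: [-1.1, 0.2, -2.0]
grip_width: 0.401
grasp_force: 70.5
```

```bash
python3 - <<'E'
from h import *
o=[]
for n,(x,y) in {"side":(218,122),"top":(158,210)}.items():
    im=np.mean([viewer.camera(n).astype(float) for _ in range(4)],0).astype(np.float32)
    o.append(cv2.resize(im[y-40:y+40,x-40:x+40],(400,400),interpolation=cv2.INTER_CUBIC))
cv2.imwrite("pics/g2.png",np.clip(np.hstack(o),0,255).astype(np.uint8)); print(manip.get_obs())
E
```

```text
{'clock': 7.4, 'joint_pos': array([ 0.06148655,  0.3648925 , -0.74951887,  1.58618891,  0.25639867,
        1.29182875, -2.29899382]), 'joint_velocities': array([-3.06731309e-03,  1.96530090e-03, -4.88834536e-03, -2.90910410e-03,
        1.81205580e-05,  2.14388261e-03, -3.82058865e-04]), 'tau': array([-9.41476598e-02, -5.56588089e+01, -9.33363318e+00, -3.85063148e+01,
        2.34389602e-02,  4.19134711e-03,  7.34733796e-03]), 'position': array([0.52482147, 0.26269367, 0.36680204]), 'ee_rot': array([ 9.99999478e-01, -9.57036050e-04,  1.48758281e-04,  3.26585372e-04]), 'ft_force': array([ 0.09834184,  0.61407433, -2.58173145]), 'torque': array([-0.0023963 ,  0.00613786,  0.02982868]), 'grasp_force': 70.50840497016907, 'grip_width': 0.40249988434100253}
```

View pics/g2.png

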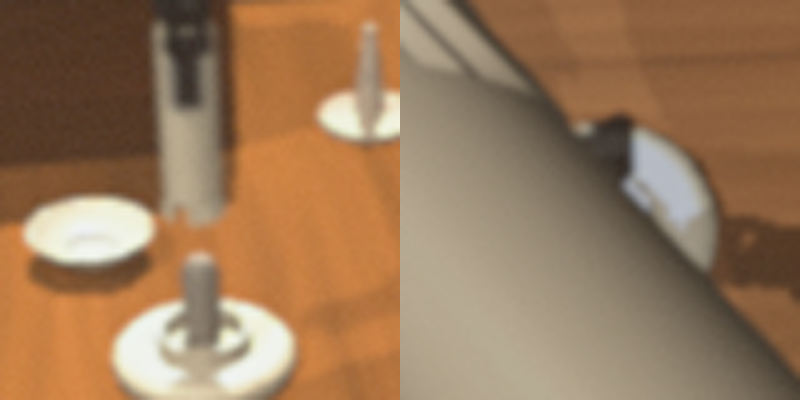

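The post foot (195,212) hangs over the stub tip (200,262), off by about 1 mm. I'll lower it onto the stub.

arm_command(
  plan=[
    {"dp": [1,-2,15],"spin": 0},
    {"dp": [0,0,15],"spin": 0},
    {"dp": [0,0,10],"spin": 0},
    {"dp": [0,0,8],"spin": 0},
    {"dp": [0,0,0],"spin": 0},
  ],
)

```text
clock: 7.9
position: [0.5252, 0.2655, 0.317]
ee_rot: [1.0, -0.0, -0.001, 0.0]
ft_force: [-0.8, -1.4, -2.5]
grip_width: 0.405
grasp_force: 70.5
```

arm_command(
  plan=[
    {"dp": [0,0,5],"spin": 0},
    {"dp": [0,0,5],"spin": 0},
    {"dp": [0,0,5],"spin": 0},
    {"dp": [0,0,0],"spin": 0},
  ],
)

```text
clock: 8.3
position: [0.5254, 0.2656, 0.303]
ee_rot: [1.0, -0.0, -0.0, 0.0]
ft_force: [0.9, -0.8, -2.3]
grip_width: 0.408
grasp_force: 70.5
```

Clean entry. Next I press past the button.

arm_command(
  plan=[
    {"dp": [0,0,4],"spin": 0},
    {"dp": [0,0,4],"spin": 0},
    {"dp": [0,0,4],"spin": 0},
    {"dp": [0,0,0],"spin": 0},
  ],
)

```text
clock: 8.7
position: [0.5256, 0.2667, 0.2922]
ee_rot: [1.0, 0.0, 0.001, -0.001]
ft_force: [0.8, 4.5, 1.0]
grip_width: 0.408
grasp_force: 70.9
```

arm_command(
  plan=[
    {"dp": [0,0,4],"spin": 0},
    {"dp": [0,0,4],"spin": 0},
    {"dp": [0,0,0],"spin": 0},
  ],
)

```text
clock: 9.0
position: [0.5255, 0.2669, 0.2841]
ee_rot: [1.0, 0.0, 0.001, -0.001]
ft_force: [1.1, 5.9, 0.3]
grip_width: 0.413
grasp_force: 71.2
```

arm_command(
  plan=[
    {"dp": [0,0,3],"spin": 0},
    {"dp": [0,0,3],"spin": 0},
    {"dp": [0,0,0],"spin": 0},
  ],
)

```text
clock: 9.3
position: [0.5255, 0.267, 0.2782]
ee_rot: [1.0, 0.0, 0.001, -0.001]
ft_force: [0.0, 6.1, 2.3]
grip_width: 0.405
grasp_force: 71.3
```

arm_command(
  plan=[
    {"dp": [0,0,2],"spin": 0},
    {"dp": [0,0,2],"spin": 0},
    {"dp": [0,0,0],"spin": 0},
  ],
)

```text
clock: 9.6
position: [0.5251, 0.2671, 0.2739]
ee_rot: [1.0, 0.0, 0.0, -0.001]
ft_force: [1.9, 7.9, -5.2]
grip_width: 0.403
grasp_force: 70.9
```

The downward pull suggests the button nose is entering the hole. I'll continue down.

arm_command(
  plan=[
    {"dp": [0,0,3],"spin": 0},
    {"dp": [0,0,3],"spin": 0},
    {"dp": [0,0,0],"spin": 0},
  ],
)

```text
clock: 9.9
position: [0.525, 0.267, 0.2684]
ee_rot: [1.0, 0.0, -0.0, -0.001]
ft_force: [-4.0, 4.8, 8.8]
grip_width: 0.409
grasp_force: 71.4
```

arm_command(
  plan=[
    {"dp": [0,0,2],"spin": 0},
    {"dp": [0,0,0],"spin": 0},
  ],
)

```text
clock: 10.1
position: [0.5253, 0.2675, 0.2681]
ee_rot: [1.0, 0.0, 0.001, -0.001]
ft_force: [-7.1, 3.6, 19.5]
grip_width: 0.407
grasp_force: 72.1
```

Firm stop at TCP z 0.268, which is exactly home. I'll ease off the pressure, open and retreat.

arm_command(
  plan=[
    {"dp": [0,0,1],"spin": 0},
    {"dp": [0,0,0],"spin": 0},
    {"dp": [0,0,-2],"spin": 0},
  ],
)

```text
clock: 10.4
position: [0.525, 0.2674, 0.2683]
ee_rot: [1.0, 0.0, 0.0, -0.001]
ft_force: [-1.7, 5.8, -0.4]
grip_width: 0.405
grasp_force: 70.3
```

arm_command(
  plan=[
    {"dp": [0,0,0],"spin": 0},
    {"dp": [0,0,0],"spin": 0},
    {"dp": [0,0,0],"spin": 0},
    {"dp": [0,0,0],"spin": 0},
    {"dp": [0,0,0],"spin": 0},
  ],
  grip=-1,
)

```text
clock: 10.9
position: [0.5256, 0.2655, 0.2664]
ee_rot: [1.0, -0.0, -0.0, 0.0]
ft_force: [-0.2, 0.4, 0.3]
grip_width: 1.003
grasp_force: 0.0
```

arm_command(
  plan=[
    {"dp": [0,0,0],"spin": 0},
    {"dp": [0,0,-10],"spin": 0},
    {"dp": [0,0,-25],"spin": 0},
    {"dp": [0,0,-35],"spin": 0},
    {"dp": [0,0,-35],"spin": 0},
  ],
)

```text
clock: 11.4
position: [0.5252, 0.2658, 0.3735]
ee_rot: [1.0, 0.0, -0.0, 0.0]
ft_force: [-0.1, 0.3, 0.0]
grip_width: 1.001
grasp_force: 0.0
```

arm_command(
  plan=[
    {"dp": [0,40,-20],"spin": 0},
    {"dp": [0,40,0],"spin": 0},
    {"dp": [0,40,0],"spin": 0},
    {"dp": [0,40,0],"spin": 0},
    {"dp": [0,40,0],"spin": 0},
  ],
)

```text
clock: 11.9
position: [0.5251, 0.0644, 0.3927]
ee_rot: [1.0, 0.0, 0.001, 0.0]
ft_force: [0.3, -0.3, -1.0]
grip_width: 0.998
grasp_force: 0.0
```

```bash
python3 - <<'E'
from h import *
o=[]
for n,(x,y) in {"side":(218,132),"top":(158,210)}.items():
    im=np.mean([viewer.camera(n).astype(float) for _ in range(6)],0).astype(np.float32)
    o.append(cv2.resize(im[y-32:y+32,x-32:x+32],(400,400),interpolation=cv2.INTER_CUBIC))
cv2.imwrite("pics/g3.png",np.clip(np.hstack(o),0,255).astype(np.uint8)); print(manip.get_obs()["position"])
for z in (.146,.158): print(z,[((proj("side",[.525,.266,z])-[186,100])*6.25).round(),((proj("top",[.525,.266,z])-[126,178])*6.25).round()])
E
```

```text
[0.52543525 0.06645222 0.39168849]
0.146 [array([181.,  94.]), array([127., 193.])]
0.158 [array([180.,  73.]), array([120., 189.])]
```

View pics/g3.png

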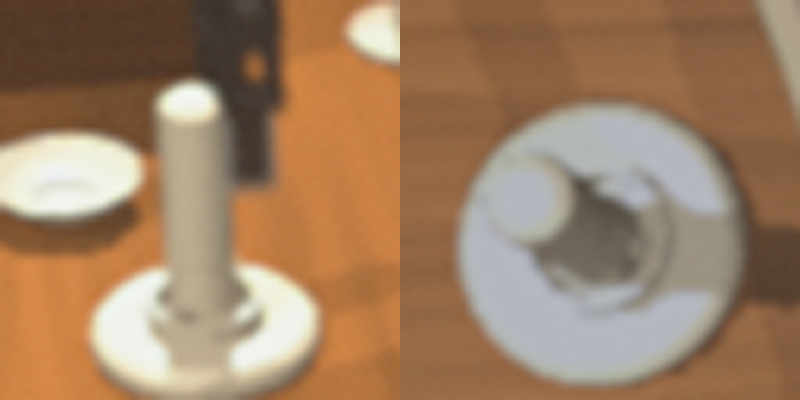

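The post stands upright in the ring. Its top is at side (189,103), which matches home; resting on the lug it would show near row 73. The gripper is clear, so I'll hand in.

```bash
python3 -c "
from workcell import manip
print(manip.hand_in())"
```

```text
the job is handed in; nothing more can be done
None
```

The post is on its stub and fully home by feel (firm stop at the home height), standing upright and released, and the job is handed in; the button popping out was inferred from the downward pull, not seen.

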